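Crank the dish stage to its tag and lock the handwheel

TASK

Turn the sloping handwheel of the dish stage, taking as many grips as it needs, until the carriage's pointer stands opposite the tall pointed tag on the deck's front strip (not the low round one), to within 3 mm. Then slide the steel locking shoe fully home over the wheel's rim, with the pointer still on the tag. Move the carriage only by its wheel: do not touch the carriage or its dish, and leave the capped vial, the jar and the dropper bottle standing where they are.

Things in the scene. Friction and masses are not known exactly. Their poses are not given: they have to be found in the camera images.
- console: Grey fixed bench stage 225 x 260 x 182 mm. Origin on the worktop under the middle of its sloping front panel; x to its back, y left, z up. The panel (160 x 230 mm) faces the robot, slopes 36 deg: outward normal (-0.588, 0, 0.809), through (0, 0, 0.080). The deck above, z 0.170 to 0.182, overhangs the wheel's upper half (front edge x = -0.020): come in along the normal, low on the wheel.
- wheel_hub (a point): Centre of the handwheel's rim circle, 22 mm off the panel, 30 mm left of the panel's middle. Black round rim: centreline radius 58 mm, 14 mm thick; hub radius 12 mm (base 16), to 31 mm off the panel; three spokes 10 mm thick, 120 deg apart. Turns with the wheel: z is the axis (outward normal), x runs along one spoke. About 4 N at the rim turns it.
- wheel_spoke (a point): Point of the rim's centreline where the first spoke meets it (turns with the wheel; up the slope from the hub at wheel angle 0).
- wheel (a joint): Angle of the handwheel, rad, -4.8 to 4.8, positive anticlockwise as the robot sees it (about the panel's outward normal). It drives the carriage through a screw: 18 mm to the left (+y of the console) per radian.
- pointer (a point): Tip of the dark pointer on the front of the carriage, 196 mm above the worktop.
- carriage: Aluminium slide 84 x 64 x 18 mm on two rails on the deck, carrying a small glass dish of 46 mm. Origin: centre of its underside; y along the rails, to the left.
- tag_pointed: Fixed steel tag on the strip along the deck's front edge: an upright cone 45 mm high on a foot of 24 mm diameter. Origin: centre of its underside; y along the strip (console y). The pointer is on the tag when its y in this frame is 0. It stands to the left or the right of the carriage.
- tag_round: Fixed low round steel tag, a disc of 24 mm diameter, 10 mm high, on the same strip on the other side of the carriage: not the one wanted. Origin: centre of its underside.
- lock (a joint): Travel of the locking shoe to the left (+y of the console), m: 0 open, 0.030 home against its stop, where its arm spans the wheel's rim. Stays where left; about 2 N to move.
- lock_grip (a point): Point in the middle of the locking shoe's upright steel finger plate, 60 mm off the panel. The plate is 16 mm thick (along y), 30 mm wide (along the slope) and stands to 72 mm off the panel, right of the wheel and 30 mm down the slope from the hub; a 7 mm thick arm, 35 to 42 mm off the panel, reaches 37 mm left of the plate's middle. Axes as wheel_hub's at angle 0.
- tall_vial: Loose capped vial, 28 mm diameter, 84 mm high, standing on the worktop; leave it. Origin under its centre.
- seed_jar: Loose glass jar, 75 mm diameter, 97 mm high; leave it. Origin under its centre.
- dropper: Loose dropper bottle, 33 mm diameter, 112 mm high; leave it. Origin under its centre.

How it is judged:
On the way, in this order (a step that is already met when the one before it is completed fails the run):
1. the pointer stands within 3 mm of the pointed tag's middle along the strip, at rest (y of pointer in the frame of tag_pointed between -0.003 and 0.003 m and velocity of joint wheel between -0.1 and 0.1 rad/s), for 0.2 s.
2. the locking shoe is home (value of joint lock above 0.026 m), for 0.2 s.
At the end, for the whole second after the job is handed in: The pointer stands within 3.5 mm of the pointed tag's middle along the strip, the wheel is at rest, and the locking shoe is home (at least 26 of its 30 mm) (y of pointer in the frame of tag_pointed between -0.0035 and 0.0035 m and value of joint lock above 0.026 m and velocity of joint wheel between -0.05 and 0.05 rad/s); the robot touches nothing.
It fails at once if the carriage or its dish is touched (contact force between any of the arm, the fingers and carriage above 1 N).
It fails at once if the vial, the jar or the dropper bottle is shifted by more than 20 mm or tipped (distance of any of tall_vial, seed_jar, dropper from where it was at the start of the episode above 0.02 m or angle between any of tall_vial, seed_jar, dropper's own z axis and vertical above 0.5 rad).
It also fails if it takes over 72 s, if anything falls off the work surface, if the arm or the gripper's body presses on something with over 40 N, if the wrist force passes 120 N, or if a joint passes its speed limit or range.

ROBOT

A 6-joint arm with a two-finger parallel gripper is mounted at the origin on a cart in front of the work surface, level with it; the furniture and walls round the work are solid. World frame = base frame: x ahead of the robot, y to its left, z up, the work surface at z = 0. Lengths are in m, angles in rad, forces in N, time in s.
With the tool pointing down it reaches from about 0.3 to 0.875 m from the base axis. Payload 6.4 kg.
Tool frame: the origin (TCP) lies midway between the tips of the shut fingers; the grasp point (between the pads) lies 19 mm behind it; z points along the fingers, y is the line along which they close (so a half turn about z gives the same grasp; the last joint's range is limited). The gripper opens to 85 mm and grips with 20 to 120 N. Pads are 22 mm wide; open, the fingers measure 114 mm over their backs; the gripper's body (76 mm by 85 mm) begins 54 mm behind the grasp point. The pads swing forward as they close: fully open they stand 13 mm farther back than shut.
Start: joints at [-1.337, 0.181, 1.607, -0, 1.354, -0.206], TCP at [0.245, -0.52, 0.231] pointing down, gripper open.
Joint ranges: [-2.99, 2.99], [-0.89, 2.07], [0.3, 2.58], [-1.14, 4.28], [0, 2.63], [-3.12, 3.12]. Speed limits (rad/s): [2.57, 2.57, 3.01, 3.14, 3.14, 3.14].

INTERFACE

Orientations are given as a unit quaternion [w, x, y, z].
In Python, from bench import get_obs, camera, hand_in gives the robot as it stands.
- The arm moves only by the tool carry_out, never from a script. Its argument "plan" is a list that holds one entry, the list of rows, each a list of 7 numbers: the shift along the world's x, y, z in m, then the turn, a rotation vector about the world's x, y, z in rad, then the opening, from 0 (shut) to 1 (fully open). In form: [[[x, y, z, rx, ry, rz, hand], ...]]. A call has exactly 5 rows; each row is the pose to reach, as a shift and turn from the pose commanded when the call began; what a row does not reach only later rows make up. A row lasts 1/12 s, in which the tool goes at most 41.7 mm and 7.16 degrees, less where a joint would pass 70% of its speed; a pose out of reach is approached as far as the arm can. A call with a gripper value outside its range is refused whole. The fingers move at their own pace and stop on an object; the grip force is fixed at half the most. Time passes only in rows, so rows that repeat a pose let the fingers close, or fill a call up. It gives the time, the measured TCP pose, the force, the opening and the grip force at its end, in the units of the state.
- get_obs(): the state, without advancing time (a new reading comes with each control period).
- camera(name): name is "scene" or "top" or "wrist"; returns a dict with "pixels" (420x560x3 uint8, red, green, blue), "z_map" (420x560 float32, m along the optical axis (not along the pixel's ray), 0 where there is no reading), "camera_matrix" (3x3 intrinsics, pixels), "cam_to_world" (4x4, takes a point from camera to world coordinates). Camera axes: x right, y up, looking along -z (the intrinsics and any distortion apply to the point x, -y, -z); pixel columns grow to the right and rows downward; lengths in m; the calibration is good to about 2 mm. The wrist camera is an equidistant fisheye: a pixel r from the principal point sees the ray r / f radians off the axis. A picture is of the moment at which its call begins.
- hand_in(): hands the job in; it is judged then, once.
The state is a dict: "time_s": time; "q": joint angles; "dq": joint speeds; "joint_efforts": joint torques, N m; "eef_pos": TCP position; "eef_rot": TCP orientation; "wrist_force": force on the tool from outside, world axes, zero at the start; "torque": the same for the moment, N m; "opening": opening from 0.0 (shut) to 1.0 (fully open); "grasp_force": force on a finger pad.
Only numpy, scipy, OpenCV 4.12 (cv2) and the standard library are available. Lean on these libraries where they do the work, as an engineer would, in place of code of your own. Each camera call takes 0.05 s, during which the arm holds its last target. There are 200 camera calls.

## Working session

There is one attempt and no reset: what is moved stays moved. The work goes in short steps, Python scripts to look and compute and a tool call to move; the robot and the scene stay as the last step left them, time stands still between calls to the robot, and variables do not carry over. Pictures are saved under pics/ and viewed, at most 10 in all, crops included, and the job is handed in when it is done.

Besides the shell and the picture viewer there is one more tool, called after "Request:" as name(argument=value, ...), one argument or row to a line, values as JSON. carry_out: Moves the arm, as the interface text tells. Its arguments: {"type":"object","properties":{"plan":{"type":"array","items":{"type":"array","items":{"type":"array","items":{"type":"number"}}}}},"required":["plan"]}

```bash
mkdir -p pics; ls; cat > h.py <<'E'
import numpy as np, cv2
from bench import get_obs, camera, hand_in
def cloud(c):
    K=np.array(c["camera_matrix"]);T=np.array(c["cam_to_world"]);z=c["z_map"]
    v,u=np.mgrid[:z.shape[0],:z.shape[1]]
    P=np.stack([(u-K[0,2])/K[0,0]*z,-(v-K[1,2])/K[1,1]*z,-z],-1)
    return P@T[:3,:3].T+T[:3,3]
E
python3 - <<'E'
from h import *
o=get_obs();print(o)
for n in("scene","top"):
    c=camera(n);cv2.imwrite(f"pics/{n}0.png",c["pixels"][:,:,::-1]);np.savez(f"{n}0.npz",**c)
    print(n,c["camera_matrix"],c["cam_to_world"])
E
```

```text
pics
{'time_s': 0.0, 'q': array([-1.33733299e+00,  1.81532079e-01,  1.60808129e+00, -9.18728264e-06,
        1.35380874e+00, -2.06309755e-01]), 'dq': array([-0.00125896,  0.00214667, -0.00196463,  0.00044576, -0.00086869,
        0.00120161]), 'joint_efforts': array([ 1.89995022e-03, -4.44859922e+01, -3.51338875e+01,  5.12679537e-05,
        9.05408640e-03, -9.40145668e-06]), 'eef_pos': array([ 0.24466532, -0.51969547,  0.23035379]), 'eef_rot': array([-9.14585859e-04,  9.75921577e-01,  2.18119780e-01, -1.69033331e-05]), 'wrist_force': array([-0.54973338, -0.33310545, -0.57940153]), 'torque': array([0.00487663, 0.07755121, 0.0105628 ]), 'grasp_force': 0.0, 'opening': 1.0027133847205247}
scene [[534.24517743   0.         275.33345803]
 [  0.         534.24517743 213.765826  ]
 [  0.           0.           1.        ]] [[-6.99999233e-01  5.91902023e-01 -3.99566101e-01  1.34961023e-01]
 [-7.14143453e-01 -5.80530899e-01  3.91130418e-01  3.47638925e-01]
 [-4.49582480e-04  5.59138507e-01  8.29074139e-01  9.62735204e-01]
 [ 0.00000000e+00  0.00000000e+00  0.00000000e+00  1.00000000e+00]]
top [[492.94879435   0.         280.65351184]
 [  0.         492.94879435 207.70948068]
 [  0.           0.           1.        ]] [[-0.01571582  0.98322432 -0.18172217  0.36370678]
 [-0.99980943 -0.01755812 -0.00853359 -0.04476406]
 [-0.01158114  0.18155343  0.98331289  1.11141171]
 [ 0.          0.          0.          1.        ]]
```

View pics/scene0.png

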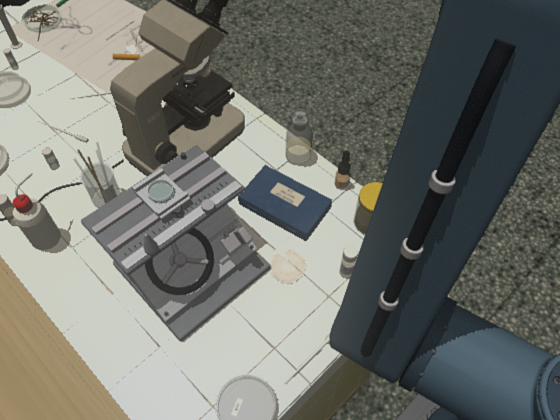

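View pics/top0.png

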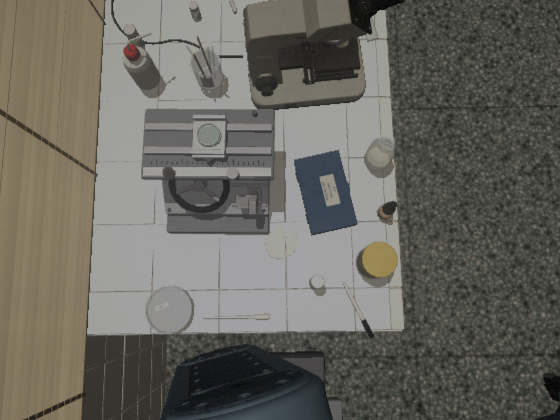

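The scene picture shows the console with the wheel at (180,258), the cone tag at (150,243), the round tag at (208,205) and the shoe at (237,240). In the top picture the cone is at (169,174), the pointer at (211,162) and the vial at (318,283). The pointed tag is left of the carriage, so the wheel must turn positive.

```bash
python3 - <<'E'
from h import *
from scipy.optimize import least_squares
t=dict(np.load("top0.npz"));s=dict(np.load("scene0.npz"))
for n,c,(a,b,x0,x1) in(("top",t,(95,245,130,290)),("scene",s,(140,345,70,285))):
    P=cloud(c); img=c["pixels"]
    cv2.imwrite(f"pics/{n}1.png",cv2.resize(img[a:b,x0:x1,::-1],None,fx=(5 if n=="top" else 3),fy=(5 if n=="top" else 3) if n=="top" else 2.9,interpolation=cv2.INTER_CUBIC)[:750 if n=='x' else 600])
    Q=P[a:b,x0:x1].reshape(-1,3);Q=Q[np.isfinite(Q).all(1)]
    d=Q[(abs(Q[:,2]-.182)<.004)]
    r=cv2.minAreaRect(d[:,:2].astype(np.float32));print(n,"deck",r, "z med",np.median(d[:,2]))
    w=P[(P[:,:,2]<.01)&(P[:,:,2]>-.02)];print("table z",np.median(w[:,2]))
    for lab,(lo,hi) in {"cone>215":(.207,.235)}.items():
        m=(Q[:,2]>lo)&(Q[:,2]<hi);print(lab,m.sum(),np.median(Q[m],0) if m.any() else 0)
P=cloud(t)
for lab,(u,v) in dict(vial=(318,279),jar=(378,258),drop=(391,207),cone=(168,174),pointer=(211,162),round=(232,174),lock=(246,200),hub=(202,187),rimL=(166,187),rimR=(235,187),rimB=(200,210)).items(): print(lab,P[v,u])
P=cloud(s)
for lab,(u,v) in dict(vial=(349,255),cone=(150,237),pointer=(181,207),round=(208,205),lock=(240,238),hub=(180,258)).items(): print('s',lab,P[v,u])
E
```

```text
top deck ((0.6672109961509705, 0.10475226491689682), (0.2597585916519165, 0.14556416869163513), 88.62543487548828) z med 0.18182442604720128
table z -0.0005527850129460887
cone>215 311 [0.65890843 0.10788432 0.2089002 ]
scene deck ((0.7347946763038635, 0.10375095158815384), (0.2597925662994385, 0.28425854444503784), 88.83724975585938) z med 0.18316023742904336
table z 0.0011008449348849925
cone>215 531 [0.65698912 0.107799   0.20964298]
vial [ 0.40259391 -0.11036605  0.08646787]
jar [ 0.44267159 -0.23344324  0.09889792]
drop [ 0.54787819 -0.2655192   0.10078846]
cone [0.60001295 0.17588755 0.20543741]
pointer [0.62890091 0.09807134 0.18135931]
round [0.59992564 0.05520132 0.19697789]
lock [0.56818767 0.03626729 0.10072834]
hub [0.5972282  0.12848264 0.1030957 ]
rimL [0.60611864 0.21224974 0.07091192]
rimR [0.60353483 0.06248919 0.07018291]
rimB [0.55417113 0.13772403 0.07045506]
s vial [ 0.39365563 -0.09946465  0.08591887]
s cone [0.60474865 0.17445516 0.21769727]
s pointer [0.62933701 0.0938811  0.19702487]
s round [0.59963836 0.05748651 0.19698468]
s lock [0.55317813 0.0306765  0.10994929]
s hub [0.60081874 0.13636948 0.10514038]
```

View pics/scene1.png

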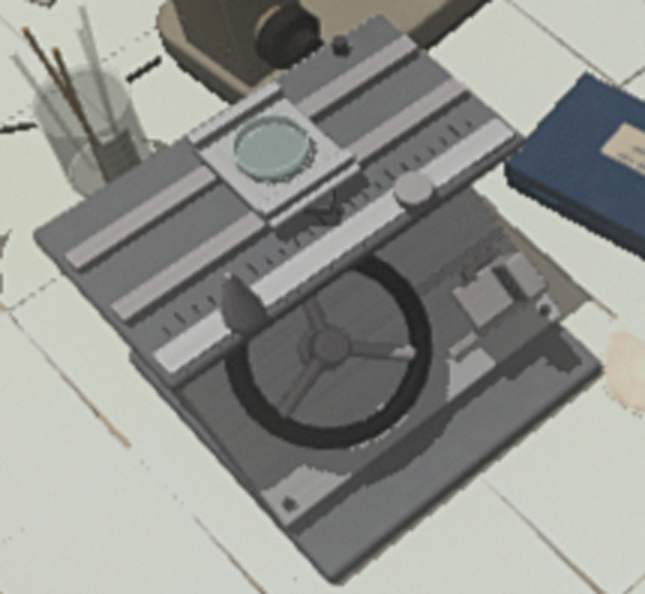

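The scene crop shows the cone at (240,303), the pointer at about (325,210), and spokes running from the hub (330,345) towards (310,300), (290,405) and (405,352). The shoe's plate is at (525,275). Next I check the top crop and refine the yaw and offsets.

View pics/top1.png

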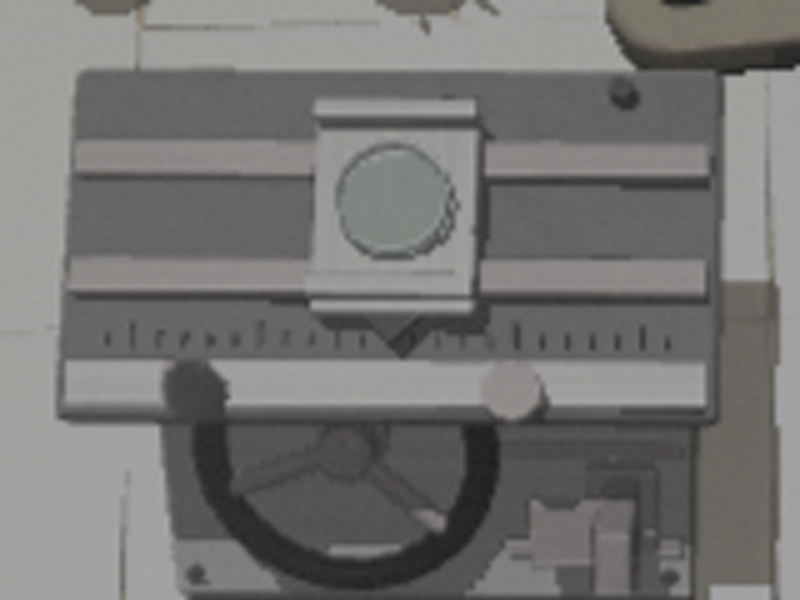

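```bash
cat >> h.py <<'E'
def cast(c,u,v,z):
    K=np.array(c["camera_matrix"]);T=np.array(c["cam_to_world"])
    d=T[:3,:3]@np.array([(u-K[0,2])/K[0,0],-(v-K[1,2])/K[1,1],-1.]);o=T[:3,3]
    return o+d*(z-o[2])/d[2]
E
python3 - <<'E'
from h import *
t=dict(np.load("top0.npz"));s=dict(np.load("scene0.npz"))
for n,c in(("top",t),("scene",s)):
    P=cloud(c);Q=P.reshape(-1,3)
    # deck: left/right edges vs x
    d=Q[(abs(Q[:,2]-.182)<.004)&(Q[:,0]>.59)&(Q[:,0]<.74)&(Q[:,1]>-.04)&(Q[:,1]<.25)]
    xs=np.arange(.605,.725,.01);L=[];R=[]
    for x in xs:
        k=d[abs(d[:,0]-x)<.005,1];L.append(k.max());R.append(k.min())
    print(n,"yaw edges",[-np.polyfit(xs,e,1)[0] for e in(L,R)],"mid y",np.mean(L)/2+np.mean(R)/2)
    ys=np.arange(0,.22,.01);F=[d[abs(d[:,1]-y)<.005,0].min() for y in ys];print("front slope",np.polyfit(ys,F,1),np.median(F))
    # panel plane
    m=(Q[:,1]>0)&(Q[:,1]<.22)&(Q[:,0]>.53)&(Q[:,0]<.63)
    n0=np.array([-.588,0,.809]);h=(Q-[.614,.1045,.08])@n0
    p=Q[m&(abs(h)<.005)];A=np.c_[p[:,:2],np.ones(len(p))];co=np.linalg.lstsq(A,p[:,2],rcond=None)[0]
    print("panel",co,"normal",np.r_[-co[:2],1]/np.linalg.norm(np.r_[-co[:2],1]),"x at z.08,y.1045",(.08-co[2]-co[1]*.1045)/co[0],len(p))
    # tags / plate
    for lab,mm in dict(cone=(Q[:,2]>.195)&(abs(Q[:,1]-.175)<.02)&(abs(Q[:,0]-.603)<.02),
       rnd=(abs(Q[:,2]-.196)<.004)&(abs(Q[:,1]-.056)<.016)&(abs(Q[:,0]-.6)<.016),
       plate=(abs(h-.072)<.004)&(abs(Q[:,1]-.034)<.03)&(Q[:,0]<.59),
       vial=(Q[:,2]>.07)&(Q[:,2]<.1)&(abs(Q[:,1]+.105)<.03)&(abs(Q[:,0]-.4)<.03),
       car=(abs(Q[:,2]-.2)<.006)&(Q[:,0]>.63)&(abs(Q[:,1]-.1)<.08)).items():
        q=Q[mm]
        if len(q):print(lab,len(q),q.min(0).round(4),q.max(0).round(4),np.median(q,0).round(4))
E
```

```text
top yaw edges [np.float64(0.021941807544601975), np.float64(0.026925258651080797)] mid y 0.10494595131563977
front slope [0.04890841 0.59175938] 0.596357315033913
panel [ 0.74581261 -0.01549104 -0.37725956] normal [-0.59780349  0.01241679  0.80154651] x at z.08,y.1045 0.6152730111896156 2156
cone 109 [0.5959 0.1685 0.195 ] [0.6151 0.1887 0.2308] [0.6028 0.1754 0.2073]
rnd 110 [0.5924 0.0455 0.192 ] [0.615  0.0672 0.1978] [0.6032 0.0556 0.1948]
plate 237 [ 0.3705  0.0047 -0.0059] [0.5627 0.0629 0.1297] [0.3842 0.025  0.0014]
vial 145 [ 0.3863 -0.1211  0.0784] [ 0.4111 -0.0957  0.0878] [ 0.3986 -0.1084  0.0835]
car 1143 [0.6301 0.0211 0.194 ] [0.8542 0.1329 0.206 ] [0.6749 0.0997 0.2003]
scene yaw edges [np.float64(0.018533961631640263), np.float64(0.01948732946944615)] mid y 0.10573396175187795
front slope [0.02336129 0.59138571] 0.5933873989604161
panel [ 0.74611952 -0.01414704 -0.37605419] normal [-0.5979692   0.01133799  0.80143889] x at z.08,y.1045 0.6132161715967606 4217
cone 176 [0.5922 0.1685 0.1954] [0.6095 0.1909 0.2317] [0.6006 0.1811 0.2079]
rnd 130 [0.5899 0.0453 0.1923] [0.6125 0.068  0.1999] [0.6012 0.0566 0.1962]
plate 322 [ 0.2896  0.0049 -0.0693] [0.5615 0.0629 0.1304] [0.3859 0.0274 0.0021]
vial 201 [ 0.3835 -0.1227  0.0702] [ 0.4115 -0.0938  0.0892] [ 0.3961 -0.105   0.0841]
car 1198 [0.6303 0.0206 0.194 ] [0.9133 0.1752 0.206 ] [0.6746 0.1015 0.2016]
```

The top crop shows the pointer tip at (403,357), the cone at (195,390), the round tag at (512,390), and spokes running to (235,490) and (440,520) from the hub (348,445).

```bash
cat >> h.py <<'E'
from scipy.spatial.transform import Rotation as Ro
psi=-.021
ex=np.array([np.cos(psi),np.sin(psi),0]);ey=np.array([-np.sin(psi),np.cos(psi),0]);ez=np.array([0,0,1.])
O=np.array([.6143,.1064,0])
n=-.588*ex+.809*ez; sl=.809*ex+.588*ez; hub=O+.03*ey+.022*n+.08*ez
# wheel-plane coordinates about the hub: a = right (robot's view), s = up slope, n = off panel - 22mm
def loc(p): d=np.asarray(p)-hub; return np.array([-d@ey,d@sl,d@n+.022])
def wld(a,s,h): return hub-a*ey+s*sl+(h-.022)*n
def castn(c,u,v,h):
    a=cast(c,u,v,0);b=cast(c,u,v,.3);d=b-a
    return a+d*((h-.022)-(a-hub)@n)/(d@n)
def con(p): d=np.asarray(p)-O; return np.array([d@ex,d@ey,d[2]])
def pose(phi,r,h):   # tool pose, y toward hub, z into the panel; phi deg, right=0, down=-90
    f=np.radians(phi);rad=-np.cos(f)*ey+np.sin(f)*sl
    y=-rad;z=-n;x=np.cross(y,z);return hub+r*rad+(h-.022)*n,Ro.from_matrix(np.c_[x,y,z])
def rel(p,R):
    o=get_obs();w,x,y,z=o["eef_rot"];R0=Ro.from_quat([x,y,z,w])
    print("t",o["time_s"],"shift",(p-o["eef_pos"]).round(4),"rot",(R*R0.inv()).as_rotvec().round(3),"F",o["wrist_force"].round(1),"q",o["q"].round(2),"open",round(o["opening"],2),"grip",round(o["grasp_force"],1),"loc",loc(o["eef_pos"]).round(4))
def arc(phi,step,r=.058):
    p0,R0=pose(phi,r,0)
    for k in range(1,6):
        p,R=pose(phi+k*step,r,0);print(np.r_[(p-p0),(R*R0.inv()).as_rotvec()].round(4).tolist())
E
python3 - <<'E'
from h import *
t=dict(np.load("top0.npz"));s=dict(np.load("scene0.npz"))
ct=lambda X,Y:(130+X/5-.4,95+Y/5-.4); cs=lambda X,Y:(70+X/3-.3,140+Y/2.9-.3)
print("hub",hub,"ptr top",con(cast(t,*ct(403,357),.196)),"rnd top",con(cast(t,*ct(512,390),.192+.004)))
print("hubpx",loc(castn(t,*ct(348,445),.031)),loc(castn(s,*cs(330,343),.031)))
for c,p in((t,ct(235,490)),(t,ct(440,520)),(s,cs(405,352)),(s,cs(290,405)),(s,cs(312,300))):
    l=loc(castn(c,*p,.025));print("spoke",l.round(3),np.degrees(np.arctan2(l[1],l[0])))
for c in(t,s):
    Q=cloud(c).reshape(-1,3);q=Q[(Q[:,2]>.214)&(abs(Q[:,1]-.178)<.02)&(abs(Q[:,0]-.603)<.02)]
    print("apex",len(q),[con(k).round(4).tolist() for k in q[np.argsort(-q[:,2])[:5]]])
    # dark pointer pixels in front of the carriage
    P=cloud(c);g=c["pixels"].max(2)
    C=(P-O);X=C@ex;Y=C@ey;m=(g<75)&(P[...,2]>.187)&(P[...,2]<.2)&(X>-.0)&(X<.035)&(abs(Y)<.06)
    if m.any():
        i=np.argsort(X[m])[:6];print("ptr",m.sum(),np.c_[X[m],Y[m],P[m][:,2]][i].round(4).tolist(),Y[m].mean())
    m=(abs(P[...,2]-.2)<.004)&(X>.03)&(X<.1)&(abs(Y)<.08);m&=(P[...,2]>.196);print("carr y",np.percentile(Y[m],[1,50,99]))
p,R=pose(-90,.1,.25);rel(p,R)
print("lock plate est", [loc(cloud(c)[v,u]).round(4).tolist() for c,v,u in((t,200,246),(t,205,252),(t,200,252),(s,238,240),(s,233,245))])
E
```

```text
hub [0.60199681 0.13666502 0.097798  ] ptr top [ 0.00269028 -0.00906215  0.196     ] rnd top [-0.0102834  -0.05131288  0.196     ]
hubpx [0.00334612 0.00796306 0.031     ] [-0.00059178  0.00404012  0.031     ]
spoke [-0.047 -0.015  0.025] -162.0303353800038
spoke [ 0.039 -0.029  0.025] -36.76380353966521
spoke [ 0.035 -0.03   0.025] -40.16827422256927
spoke [-0.042 -0.013  0.025] -162.34977113782415
spoke [0.008 0.032 0.025] 76.38589821742542
apex 33 [[-0.0108, 0.0727, 0.2308], [-0.0087, 0.0729, 0.2301], [-0.0105, 0.0712, 0.2294], [-0.0083, 0.0715, 0.2284], [-0.0118, 0.0735, 0.2273]]
ptr 30 [[0.0091, -0.0044, 0.1943], [0.0095, -0.0052, 0.1999], [0.0099, -0.0069, 0.1986], [0.0126, -0.0084, 0.196], [0.0151, -0.01, 0.1945], [0.0157, -0.0126, 0.1993]] -0.012198810950519891
carr y [-0.03578764 -0.00508646  0.02707206]
apex 53 [[-0.015, 0.0733, 0.2317], [-0.0122, 0.0733, 0.2314], [-0.0092, 0.0733, 0.2309], [-0.0133, 0.0743, 0.2306], [-0.0111, 0.0708, 0.2303]]
ptr 71 [[0.0071, -0.004, 0.1986], [0.008, -0.004, 0.1945], [0.0084, -0.0051, 0.1992], [0.0086, -0.0024, 0.1955], [0.0086, -0.0006, 0.1973], [0.0088, -0.0012, 0.1997]] -0.0015802370317769977
carr y [-0.03550065  0.00039352  0.0278748 ]
t 0.1 shift [ 0.1424  0.661  -0.007 ] rot [-0.361 -0.556  1.071] F [-0.5  1.1 -1. ] q [-1.34  0.18  1.61  0.    1.35 -0.21] open 1.0 grip 0.0 loc [ 0.6638 -0.1998  0.3312]
lock plate est [[0.1011, -0.0239, 0.043], [0.1155, -0.0222, 0.0712], [0.1152, -0.0149, 0.0626], [0.107, -0.0305, 0.0592], [0.1154, -0.0263, 0.0746]]
```

```bash
python3 -c "
from h import *
rel(*pose(-135,.058,.15))"
```

```text
t 0.1 shift [ 0.2497  0.6997 -0.0532] rot [-0.117 -0.621  0.313] F [-0.5  1.1 -1. ] q [-1.34  0.18  1.61  0.    1.35 -0.21] open 1.0 grip 0.0 loc [ 0.6638 -0.1998  0.3312]
```

Request:
carry_out(
  plan=[
    [[0.0125,0.035,0.005,-0.006,-0.031,0.016,0.47],[0.025,0.07,0.01,-0.012,-0.062,0.031,0.47],[0.0375,0.105,0.015,-0.018,-0.093,0.047,0.47],[0.05,0.14,0.02,-0.023,-0.124,0.062,0.47],[0.0625,0.175,0.02,-0.029,-0.155,0.078,0.47]],
  ],
)

```text
time_s: 0.52
eef_pos: [0.3078, -0.3439, 0.2517]
eef_rot: [0.032, 0.964, 0.255, 0.073]
wrist_force: [-0.2, 0.0, 1.1]
opening: 0.469
grasp_force: 0.0
```

Request:
carry_out(
  plan=[
    [[0.0125,0.035,0,-0.006,-0.031,0.016,0.47],[0.025,0.07,0,-0.012,-0.062,0.031,0.47],[0.0375,0.105,0,-0.018,-0.093,0.047,0.47],[0.05,0.14,0,-0.023,-0.124,0.062,0.47],[0.0625,0.175,0,-0.029,-0.155,0.078,0.47]],
  ],
)

```text
time_s: 0.93
eef_pos: [0.3699, -0.1686, 0.251]
eef_rot: [0.062, 0.944, 0.29, 0.145]
wrist_force: [0.8, -0.3, 0.2]
opening: 0.473
grasp_force: 0.0
```

Request:
carry_out(
  plan=[
    [[0.0125,0.035,0,-0.006,-0.031,0.016,0.47],[0.025,0.07,0,-0.012,-0.062,0.031,0.47],[0.0375,0.105,0,-0.018,-0.093,0.047,0.47],[0.05,0.14,0,-0.023,-0.124,0.062,0.47],[0.0625,0.175,0,-0.029,-0.155,0.078,0.47]],
  ],
)

```text
time_s: 1.35
eef_pos: [0.4324, 0.0064, 0.2516]
eef_rot: [0.093, 0.917, 0.323, 0.216]
wrist_force: [0.2, -0.8, 0.5]
opening: 0.472
grasp_force: 0.0
```

```bash
python3 -c "
from h import *
rel(*pose(-135,.058,.11))"
```

```text
t 1.35 shift [ 0.0856  0.173  -0.1067] rot [-0.029 -0.153  0.08 ] F [ 0.2 -0.8  0.5] q [-0.37 -0.58  2.27  0.16  1.    0.47] open 0.47 grip 0.0 loc [ 0.1338 -0.0446  0.2445]
```

Request:
carry_out(
  plan=[
    [[0.006,0.035,-0.015,-0.006,-0.031,0.016,0.47],[0.015,0.07,-0.03,-0.012,-0.062,0.032,0.47],[0.035,0.105,-0.055,-0.018,-0.093,0.048,0.47],[0.06,0.14,-0.08,-0.023,-0.124,0.064,0.47],[0.0856,0.173,-0.1067,-0.029,-0.153,0.08,0.47]],
  ],
)

```text
time_s: 1.77
eef_pos: [0.507, 0.1663, 0.1558]
eef_rot: [0.12, 0.882, 0.356, 0.285]
wrist_force: [0.8, -1.9, 0.5]
opening: 0.467
grasp_force: 0.0
```

```bash
python3 -c "
from h import *
c=camera('wrist');cv2.imwrite('pics/w1.png',c['pixels'][:,:,::-1])
rel(*pose(-135,.058,.008))"
```

```text
t 1.8167 shift [ 0.0728  0.0101 -0.0826] rot [-0.001 -0.014 -0.003] F [-4.2 -1.  -3.4] q [ 0.16 -0.11  2.23 -0.25  0.42  1.16] open 0.47 grip 0.0 loc [-0.0294 -0.0511  0.1175]
```

View pics/w1.png

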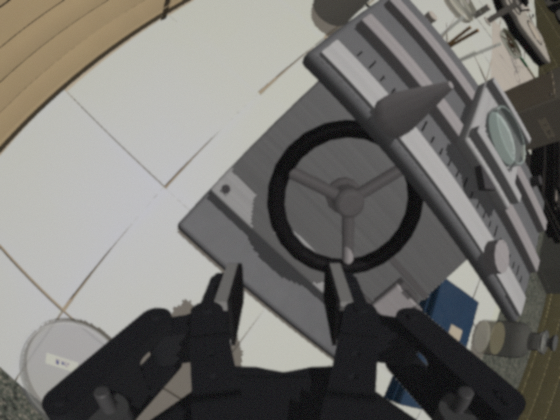

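The wrist view shows the hand in front of the wheel: rim centred near (345,197), fingers at (230,300) and (345,300), and nothing in the way. Next I settle and go in along the normal.

Request:
carry_out(
  plan=[
    [[0.012,0.01,-0.016,0,-0.014,-0.003,0.47],[0.014,0.01,-0.019,0,-0.014,-0.003,0.47],[0.014,0.01,-0.019,0,-0.014,-0.003,0.47],[0.014,0.01,-0.019,0,-0.014,-0.003,0.47],[0.014,0.01,-0.019,0,-0.014,-0.003,0.47]],
  ],
)

```text
time_s: 2.23
eef_pos: [0.5214, 0.1724, 0.139]
eef_rot: [0.124, 0.881, 0.352, 0.29]
wrist_force: [-0.5, -0.4, 0.1]
opening: 0.469
grasp_force: 0.0
```

```bash
python3 -c "
from h import *
rel(*pose(-135,.058,.008))"
```

```text
t 2.2333 shift [ 0.0565  0.0058 -0.0767] rot [0.    0.014 0.004] F [-0.5 -0.4  0.1] q [ 0.17 -0.06  2.22 -0.33  0.37  1.26] open 0.47 grip 0.0 loc [-0.034  -0.0416  0.1032]
```

Request:
carry_out(
  plan=[
    [[0.011,0.004,-0.015,0,0.01,0.003,0.47],[0.022,0.006,-0.03,0,0.014,0.004,0.47],[0.034,0.006,-0.046,0,0.014,0.004,0.47],[0.045,0.006,-0.061,0,0.014,0.004,0.47],[0.0565,0.006,-0.0767,0,0.014,0.004,0.47]],
  ],
)

```text
time_s: 2.65
eef_pos: [0.5788, 0.178, 0.0625]
eef_rot: [0.122, 0.882, 0.354, 0.285]
wrist_force: [-3.7, -0.9, 0.2]
opening: 0.472
grasp_force: 1.1
```

Request:
carry_out(
  plan=[
    [[0,0,0,0,0,0,0.47],[0,0,0,0,0,0,0.3],[0,0,0,0,0,0,0.1],[0,0,0,0,0,0,0],[0,0,0,0,0,0,0]],
  ],
)

```text
time_s: 3.07
eef_pos: [0.5793, 0.1776, 0.0639]
eef_rot: [0.122, 0.882, 0.354, 0.285]
wrist_force: [4.9, -9.8, 2.0]
opening: 0.146
grasp_force: 57.2
```

```bash
python3 -c "
from h import *
rel(*pose(-135,.058,.008));arc(-135,4)"
```

```text
t 3.0667 shift [-0.0014  0.0006 -0.0015] rot [0.    0.002 0.002] F [ 4.9 -9.8  2. ] q [ 0.16  0.24  2.1  -0.53  0.21  1.46] open 0.15 grip 57.2 loc [-0.0405 -0.039   0.0084]
[-0.0023, -0.0029, -0.0016, -0.041, 0.0009, 0.0565]
[-0.0044, -0.006, -0.0031, -0.0821, 0.0017, 0.1129]
[-0.0064, -0.0093, -0.0045, -0.1231, 0.0026, 0.1694]
[-0.0081, -0.0127, -0.0057, -0.1641, 0.0034, 0.2259]
[-0.0097, -0.0163, -0.0068, -0.2052, 0.0043, 0.2824]
```

Request:
carry_out(
  plan=[
    [[-0.0023,-0.0029,-0.0016,-0.041,0.0009,0.0565,0],[-0.0044,-0.006,-0.0031,-0.0821,0.0017,0.1129,0],[-0.0064,-0.0093,-0.0045,-0.1231,0.0026,0.1694,0],[-0.0081,-0.0127,-0.0057,-0.1641,0.0034,0.2259,0],[-0.0097,-0.0163,-0.0068,-0.2052,0.0043,0.2824,0]],
  ],
)

```text
time_s: 3.48
eef_pos: [0.5695, 0.1617, 0.0571]
eef_rot: [0.17, 0.807, 0.503, 0.26]
wrist_force: [3.1, -6.9, 1.2]
opening: 0.146
grasp_force: 58.0
```

```bash
python3 -c "
from h import *
rel(*pose(-115,.058,.008));arc(-115,4);arc(-95,4)"
```

```text
t 3.4833 shift [-0.0013  0.0002 -0.0015] rot [ 0.002  0.003 -0.001] F [ 3.1 -6.9  1.2] q [ 0.12  0.23  2.14 -0.52  0.18  1.06] open 0.15 grip 58.0 loc [-0.0243 -0.0506  0.0085]
[-0.0014, -0.0037, -0.0009, -0.041, 0.0009, 0.0565]
[-0.0025, -0.0075, -0.0017, -0.0821, 0.0017, 0.1129]
[-0.0034, -0.0114, -0.0023, -0.1231, 0.0026, 0.1694]
[-0.0041, -0.0154, -0.0028, -0.1641, 0.0034, 0.2259]
[-0.0046, -0.0194, -0.0031, -0.2052, 0.0043, 0.2823]
[-0.0003, -0.004, -0.0001, -0.041, 0.0009, 0.0565]
[-0.0003, -0.0081, -0.0001, -0.0821, 0.0017, 0.1129]
[-0.0001, -0.0121, 0.0001, -0.1231, 0.0026, 0.1694]
[0.0003, -0.0161, 0.0005, -0.1641, 0.0034, 0.2259]
[0.001, -0.0201, 0.001, -0.2052, 0.0043, 0.2823]
```

Tracking is good, so I continue.

Request:
carry_out(
  plan=[
    [[-0.0014,-0.0037,-0.0009,-0.041,0.0009,0.0565,0],[-0.0025,-0.0075,-0.0017,-0.0821,0.0017,0.1129,0],[-0.0034,-0.0114,-0.0023,-0.1231,0.0026,0.1694,0],[-0.0041,-0.0154,-0.0028,-0.1641,0.0034,0.2259,0],[-0.0046,-0.0194,-0.0031,-0.2052,0.0043,0.2823,0]],
  ],
)

```text
time_s: 3.9
eef_pos: [0.5647, 0.1426, 0.0538]
eef_rot: [0.213, 0.707, 0.635, 0.226]
wrist_force: [1.2, -4.1, 2.1]
opening: 0.145
grasp_force: 58.4
```

Request:
carry_out(
  plan=[
    [[-0.0003,-0.004,-0.0001,-0.041,0.0009,0.0565,0],[-0.0003,-0.0081,-0.0001,-0.0821,0.0017,0.1129,0],[-0.0001,-0.0121,0.0001,-0.1231,0.0026,0.1694,0],[0.0003,-0.0161,0.0005,-0.1641,0.0034,0.2259,0],[0.001,-0.0201,0.001,-0.2052,0.0043,0.2823,0]],
  ],
)

```text
time_s: 4.32
eef_pos: [0.5654, 0.1227, 0.0547]
eef_rot: [0.25, 0.586, 0.748, 0.185]
wrist_force: [-2.6, -2.9, 5.4]
opening: 0.144
grasp_force: 58.8
```

```bash
python3 -c "
from h import *
rel(*pose(-75,.058,.008));arc(-75,5)"
```

```text
t 4.3167 shift [-0.0008 -0.0002 -0.0011] rot [ 0.003  0.004 -0.001] F [-2.6 -2.9  5.4] q [ 0.03  0.2   2.18 -0.22  0.13 -0.01] open 0.14 grip 58.8 loc [ 0.0148 -0.0548  0.0085]
[0.0011, -0.0049, 0.0009, -0.0513, 0.0011, 0.0706]
[0.0026, -0.0096, 0.002, -0.1026, 0.0022, 0.1412]
[0.0044, -0.0141, 0.0034, -0.1539, 0.0032, 0.2118]
[0.0065, -0.0184, 0.005, -0.2052, 0.0043, 0.2823]
[0.0089, -0.0225, 0.0068, -0.2565, 0.0054, 0.3529]
```

Request:
carry_out(
  plan=[
    [[0.0011,-0.0049,0.0009,-0.0513,0.0011,0.0706,0],[0.0026,-0.0096,0.002,-0.1026,0.0022,0.1412,0],[0.0044,-0.0141,0.0034,-0.1539,0.0032,0.2118,0],[0.0065,-0.0184,0.005,-0.2052,0.0043,0.2823,0],[0.0089,-0.0225,0.0068,-0.2565,0.0054,0.3529,0]],
  ],
)

```text
time_s: 4.73
eef_pos: [0.5739, 0.1002, 0.0612]
eef_rot: [0.284, 0.409, 0.858, 0.127]
wrist_force: [-2.2, -3.7, 5.0]
opening: 0.144
grasp_force: 58.8
```

Request:
carry_out(
  plan=[
    [[0,0,0,0,0,0,0],[0,0,0,0,0,0,0.45],[0,0,0,0,0,0,0.45],[0,0,0,0,0,0,0.45],[0,0,0,0,0,0,0.45]],
  ],
)

```text
time_s: 5.15
eef_pos: [0.5729, 0.1004, 0.0592]
eef_rot: [0.282, 0.411, 0.857, 0.127]
wrist_force: [-0.7, -6.4, 2.0]
opening: 0.448
grasp_force: 3.0
```

```bash
python3 -c "
from h import *
rel(*pose(-50,.058,.07))"
```

```text
t 5.15 shift [-0.0358  0.0003  0.0513] rot [0.003 0.001 0.001] F [-0.7 -6.4  2. ] q [-0.03  0.19  2.18  0.03  0.15 -0.74] open 0.45 grip 3.0 loc [ 0.0368 -0.0456  0.0074]
```

Request:
carry_out(
  plan=[
    [[-0.008,0,0.011,0,0,0,0.45],[-0.018,0,0.025,0,0,0,0.45],[-0.03,0,0.042,0,0,0,0.45],[-0.031,0,0.0426,0,0,0,0.45],[-0.031,0,0.0426,0,0,0,0.45]],
  ],
)

```text
time_s: 5.57
eef_pos: [0.5423, 0.1012, 0.1026]
eef_rot: [0.283, 0.41, 0.857, 0.127]
wrist_force: [-0.1, 0.7, -0.1]
opening: 0.451
grasp_force: 0.0
```

```bash
python3 -c "
from h import *
rel(*pose(-150,.058,.06))
c=camera('top');cv2.imwrite('pics/t2.png',cv2.resize(c['pixels'][95:245,130:290,::-1],None,fx=4,fy=4,interpolation=cv2.INTER_CUBIC))
P=cloud(c);C=P-O;X=C@ex;Y=C@ey;m=(abs(P[...,2]-.2)<.004)&(X>.03)&(X<.1)&(abs(Y)<.12)&(P[...,2]>.196);print('carr y',np.percentile(Y[m],[1,50,99]))
arc(-50,-7);arc(-85,-7);arc(-120,-6)"
```

```text
t 5.5667 shift [0.0149 0.0867 0.0089] rot [ 1.03  -0.021 -1.41 ] F [-0.1  0.7 -0.1] q [-0.03  0.01  2.24  0.02  0.25 -0.73] open 0.45 grip 0.0 loc [ 0.0367 -0.0448  0.0606]
carr y [-0.00997579  0.01996149  0.05281828]
[-0.0033, 0.0058, -0.0025, 0.0718, -0.0015, -0.0988]
[-0.006, 0.012, -0.0045, 0.1436, -0.003, -0.1976]
[-0.008, 0.0186, -0.0061, 0.2154, -0.0045, -0.2965]
[-0.0094, 0.0254, -0.0072, 0.2872, -0.006, -0.3953]
[-0.0101, 0.0324, -0.0078, 0.359, -0.0075, -0.4941]
[-0.0, 0.0071, -0.0001, 0.0718, -0.0015, -0.0988]
[0.0007, 0.0141, 0.0003, 0.1436, -0.003, -0.1976]
[0.0021, 0.021, 0.0012, 0.2154, -0.0045, -0.2964]
[0.0041, 0.0276, 0.0026, 0.2872, -0.006, -0.3953]
[0.0068, 0.0339, 0.0044, 0.359, -0.0075, -0.4941]
[0.0028, 0.005, 0.0019, 0.0616, -0.0013, -0.0847]
[0.006, 0.0097, 0.0042, 0.1231, -0.0026, -0.1694]
[0.0095, 0.0139, 0.0067, 0.1847, -0.0039, -0.2541]
[0.0134, 0.0176, 0.0095, 0.2462, -0.0052, -0.3388]
[0.0176, 0.0209, 0.0125, 0.3078, -0.0065, -0.4235]
```

View pics/t2.png

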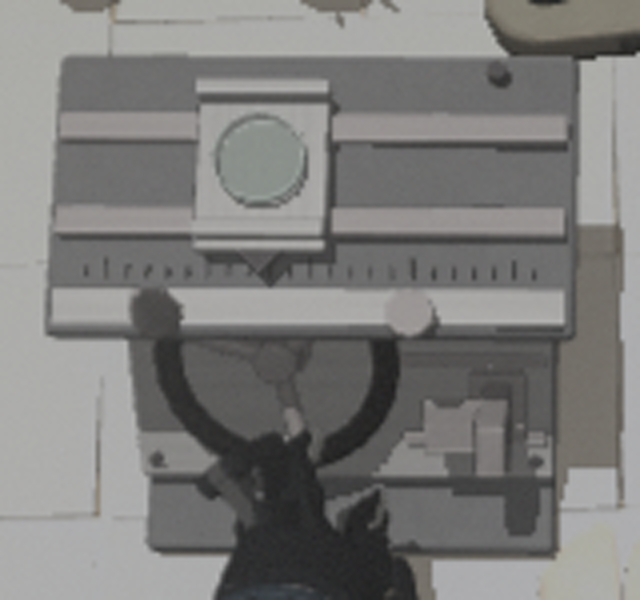

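The top view shows the carriage moved left, its pointer at (268,282) against the cone at (157,310), and the wheel's spoke pointing down. One stroke gave 25.5 mm. I swing back to −150° for grip 2.

Request:
carry_out(
  plan=[
    [[-0.0033,0.0058,-0.0025,0.0718,-0.0015,-0.0988,0.45],[-0.006,0.012,-0.0045,0.1436,-0.003,-0.1976,0.45],[-0.008,0.0186,-0.0061,0.2154,-0.0045,-0.2965,0.45],[-0.0094,0.0254,-0.0072,0.2872,-0.006,-0.3953,0.45],[-0.0101,0.0324,-0.0078,0.359,-0.0075,-0.4941,0.45]],
  ],
)

```text
time_s: 6.03
eef_pos: [0.5314, 0.1334, 0.0919]
eef_rot: [0.229, 0.651, 0.694, 0.205]
wrist_force: [0.1, 0.7, -0.1]
opening: 0.449
grasp_force: 0.0
```

Request:
carry_out(
  plan=[
    [[0,0.0071,-0.0001,0.0718,-0.0015,-0.0988,0.45],[0.0007,0.0141,0.0003,0.1436,-0.003,-0.1976,0.45],[0.0021,0.021,0.0012,0.2154,-0.0045,-0.2964,0.45],[0.0041,0.0276,0.0026,0.2872,-0.006,-0.3953,0.45],[0.0068,0.0339,0.0044,0.359,-0.0075,-0.4941,0.45]],
  ],
)

```text
time_s: 6.45
eef_pos: [0.5383, 0.1675, 0.0963]
eef_rot: [0.156, 0.83, 0.466, 0.264]
wrist_force: [-0.4, 0.8, 0.4]
opening: 0.448
grasp_force: 0.0
```

Request:
carry_out(
  plan=[
    [[0.0028,0.005,0.0019,0.0616,-0.0013,-0.0847,0.45],[0.006,0.0097,0.0042,0.1231,-0.0026,-0.1694,0.45],[0.0095,0.0139,0.0067,0.1847,-0.0039,-0.2541,0.45],[0.0134,0.0176,0.0095,0.2462,-0.0052,-0.3388,0.45],[0.0176,0.0209,0.0125,0.3078,-0.0065,-0.4235,0.45]],
  ],
)

```text
time_s: 6.87
eef_pos: [0.5561, 0.1883, 0.1088]
eef_rot: [0.082, 0.922, 0.236, 0.296]
wrist_force: [-0.8, -0.1, -0.8]
opening: 0.449
grasp_force: 0.0
```

```bash
python3 -c "
from h import *
rel(*pose(-150,.058,.008))"
```

```text
t 6.8667 shift [ 0.0317 -0.0011 -0.0394] rot [-0.002 -0.004  0.001] F [-0.8 -0.1 -0.8] q [ 0.19  0.1   2.13 -0.4   0.32  1.6 ] open 0.45 grip 0.0 loc [-0.0507 -0.0315  0.0585]
```

Request:
carry_out(
  plan=[
    [[0.008,0,-0.01,0,0,0,0.45],[0.016,0,-0.02,0,0,0,0.45],[0.024,-0.001,-0.03,0,0,0,0.45],[0.0317,-0.001,-0.0394,0,0,0,0.45],[0.0317,-0.001,-0.0394,0,0,0,0.45]],
  ],
)

```text
time_s: 7.28
eef_pos: [0.5878, 0.1866, 0.0677]
eef_rot: [0.083, 0.922, 0.238, 0.295]
wrist_force: [-0.4, -1.0, 0.1]
opening: 0.453
grasp_force: 0.0
```

Request:
carry_out(
  plan=[
    [[0,0,0,0,0,0,0.2],[0,0,0,0,0,0,0],[0,0,0,0,0,0,0],[0,0,0,0,0,0,0],[0,0,0,0,0,0,0]],
  ],
)

```text
time_s: 7.7
eef_pos: [0.5882, 0.1858, 0.0709]
eef_rot: [0.084, 0.921, 0.238, 0.296]
wrist_force: [6.9, -5.7, -6.6]
opening: 0.148
grasp_force: 57.2
```

```bash
python3 -c "
from h import *
rel(*pose(-150,.058,.008))
for a in(-150,-125,-100):arc(a,5);print()"
```

```text
t 7.7 shift [-0.0004  0.0014 -0.0015] rot [ 0.002 -0.003 -0.002] F [ 6.9 -5.7 -6.6] q [ 0.17  0.24  2.07 -0.49  0.24  1.68] open 0.15 grip 57.2 loc [-0.0489 -0.0278  0.009 ]
[-0.0035, -0.0026, -0.0025, -0.0513, 0.0011, 0.0706]
[-0.0068, -0.0057, -0.0049, -0.1026, 0.0022, 0.1412]
[-0.0099, -0.009, -0.0071, -0.1539, 0.0032, 0.2118]
[-0.0128, -0.0127, -0.0091, -0.2052, 0.0043, 0.2824]
[-0.0153, -0.0166, -0.0109, -0.2565, 0.0054, 0.353]

[-0.0023, -0.0042, -0.0016, -0.0513, 0.0011, 0.0706]
[-0.0043, -0.0087, -0.003, -0.1026, 0.0022, 0.1412]
[-0.0059, -0.0133, -0.0041, -0.1539, 0.0032, 0.2118]
[-0.0073, -0.0181, -0.005, -0.2052, 0.0043, 0.2823]
[-0.0083, -0.023, -0.0056, -0.2565, 0.0054, 0.3529]

[-0.0006, -0.005, -0.0004, -0.0513, 0.0011, 0.0706]
[-0.0009, -0.0101, -0.0005, -0.1026, 0.0022, 0.1412]
[-0.0009, -0.0151, -0.0004, -0.1539, 0.0032, 0.2117]
[-0.0004, -0.0201, 0.0, -0.2052, 0.0043, 0.2823]
[0.0004, -0.0251, 0.0006, -0.2565, 0.0054, 0.3529]
```

Request:
carry_out(
  plan=[
    [[-0.0035,-0.0026,-0.0025,-0.0513,0.0011,0.0706,0],[-0.0068,-0.0057,-0.0049,-0.1026,0.0022,0.1412,0],[-0.0099,-0.009,-0.0071,-0.1539,0.0032,0.2118,0],[-0.0128,-0.0127,-0.0091,-0.2052,0.0043,0.2824,0],[-0.0153,-0.0166,-0.0109,-0.2565,0.0054,0.353,0]],
  ],
)

```text
time_s: 8.12
eef_pos: [0.5733, 0.1699, 0.0604]
eef_rot: [0.146, 0.847, 0.433, 0.272]
wrist_force: [9.4, -2.5, -7.5]
opening: 0.143
grasp_force: 58.9
```

Request:
carry_out(
  plan=[
    [[-0.0023,-0.0042,-0.0016,-0.0513,0.0011,0.0706,0],[-0.0043,-0.0087,-0.003,-0.1026,0.0022,0.1412,0],[-0.0059,-0.0133,-0.0041,-0.1539,0.0032,0.2118,0],[-0.0073,-0.0181,-0.005,-0.2052,0.0043,0.2823,0],[-0.0083,-0.023,-0.0056,-0.2565,0.0054,0.3529,0]],
  ],
)

```text
time_s: 8.53
eef_pos: [0.5649, 0.1471, 0.0547]
eef_rot: [0.202, 0.733, 0.606, 0.233]
wrist_force: [10.5, 0.8, -10.3]
opening: 0.143
grasp_force: 58.6
```

Request:
carry_out(
  plan=[
    [[-0.0006,-0.005,-0.0004,-0.0513,0.0011,0.0706,0],[-0.0009,-0.0101,-0.0005,-0.1026,0.0022,0.1412,0],[-0.0009,-0.0151,-0.0004,-0.1539,0.0032,0.2117,0],[-0.0004,-0.0201,0,-0.2052,0.0043,0.2823,0],[0.0004,-0.0251,0.0006,-0.2565,0.0054,0.3529,0]],
  ],
)

```text
time_s: 8.95
eef_pos: [0.5651, 0.1221, 0.0553]
eef_rot: [0.248, 0.585, 0.75, 0.184]
wrist_force: [5.8, 1.1, -8.2]
opening: 0.144
grasp_force: 59.1
```

Request:
carry_out(
  plan=[
    [[0.0011,-0.0049,0.0009,-0.0513,0.0011,0.0706,0],[0.0026,-0.0096,0.002,-0.1026,0.0022,0.1412,0],[0.0044,-0.0141,0.0034,-0.1539,0.0032,0.2118,0],[0.0065,-0.0184,0.005,-0.2052,0.0043,0.2823,0],[0.0089,-0.0225,0.0068,-0.2565,0.0054,0.3529,0]],
  ],
)

```text
time_s: 9.37
eef_pos: [0.5737, 0.0997, 0.0619]
eef_rot: [0.283, 0.408, 0.859, 0.126]
wrist_force: [6.3, 2.5, -7.5]
opening: 0.145
grasp_force: 59.1
```

Request:
carry_out(
  plan=[
    [[0,0,0,0,0,0,0],[0,0,0,0,0,0,0.45],[0,0,0,0,0,0,0.45],[0,0,0,0,0,0,0.45],[0,0,0,0,0,0,0.45]],
  ],
)

```text
time_s: 9.78
eef_pos: [0.5736, 0.0999, 0.0619]
eef_rot: [0.282, 0.41, 0.858, 0.126]
wrist_force: [0.0, 0.2, -0.1]
opening: 0.449
grasp_force: 0.0
```

Request:
carry_out(
  plan=[
    [[-0.008,0,0.011,0,0,0,0.45],[-0.018,0,0.025,0,0,0,0.45],[-0.03,0,0.042,0,0,0,0.45],[-0.031,0,0.0426,0,0,0,0.45],[-0.031,0,0.0426,0,0,0,0.45]],
  ],
)

```text
time_s: 10.2
eef_pos: [0.5431, 0.0999, 0.1054]
eef_rot: [0.283, 0.41, 0.858, 0.127]
wrist_force: [0.2, -0.5, -0.3]
opening: 0.449
grasp_force: 0.0
```

```bash
cat >> h.py <<'E'
def carr():
    for nm in("top","scene"):
        c=camera(nm);P=cloud(c);C=P-O;X=C@ex;Y=C@ey
        m=(P[...,2]>.196)&(P[...,2]<.204)&(X>.035)&(X<.1)&(abs(Y)<.14);L=[];R=[]
        for x in np.arange(.04,.1,.004):
            k=Y[m&(abs(X-x)<.003)]
            if len(k)>5:L.append(k.max());R.append(k.min())
        print(nm,"carriage",np.median(R),np.median(L),(np.median(R)+np.median(L))/2)
E
python3 -c "
from h import *
rel(*pose(-150,.058,.06));carr()"
```

```text
t 10.2 shift [0.0142 0.088  0.0061] rot [ 1.031 -0.022 -1.412] F [ 0.2 -0.5 -0.3] q [-0.04  0.01  2.24  0.03  0.26 -0.74] open 0.45 grip 0.0 loc [ 0.038  -0.0426  0.0623]
top carriage 0.021169957620791813 0.08386477481174666 0.052517366216269235
scene carriage 0.02176368881173114 0.08554295727951848 0.05365332304562481
```

Request:
carry_out(
  plan=[
    [[-0.0033,0.0058,-0.0025,0.0718,-0.0015,-0.0988,0.45],[-0.006,0.012,-0.0045,0.1436,-0.003,-0.1976,0.45],[-0.008,0.0186,-0.0061,0.2154,-0.0045,-0.2965,0.45],[-0.0094,0.0254,-0.0072,0.2872,-0.006,-0.3953,0.45],[-0.0101,0.0324,-0.0078,0.359,-0.0075,-0.4941,0.45]],
  ],
)

```text
time_s: 10.72
eef_pos: [0.532, 0.1322, 0.0948]
eef_rot: [0.229, 0.652, 0.694, 0.205]
wrist_force: [-0.0, 0.8, -0.4]
opening: 0.449
grasp_force: 0.0
```

Request:
carry_out(
  plan=[
    [[0,0.0071,-0.0001,0.0718,-0.0015,-0.0988,0.45],[0.0007,0.0141,0.0003,0.1436,-0.003,-0.1976,0.45],[0.0021,0.021,0.0012,0.2154,-0.0045,-0.2964,0.45],[0.0041,0.0276,0.0026,0.2872,-0.006,-0.3953,0.45],[0.0068,0.0339,0.0044,0.359,-0.0075,-0.4941,0.45]],
  ],
)

```text
time_s: 11.13
eef_pos: [0.539, 0.1663, 0.0992]
eef_rot: [0.156, 0.83, 0.466, 0.264]
wrist_force: [0.3, -0.5, 0.0]
opening: 0.452
grasp_force: 0.0
```

Request:
carry_out(
  plan=[
    [[0.0028,0.005,0.0019,0.0616,-0.0013,-0.0847,0.45],[0.006,0.0097,0.0042,0.1231,-0.0026,-0.1694,0.45],[0.0095,0.0139,0.0067,0.1847,-0.0039,-0.2541,0.45],[0.0134,0.0176,0.0095,0.2462,-0.0052,-0.3388,0.45],[0.0176,0.0209,0.0125,0.3078,-0.0065,-0.4235,0.45]],
  ],
)

```text
time_s: 11.55
eef_pos: [0.5568, 0.1871, 0.1118]
eef_rot: [0.082, 0.922, 0.236, 0.296]
wrist_force: [0.2, -0.1, -0.2]
opening: 0.45
grasp_force: 0.0
```

```bash
python3 -c "
from h import *
rel(*pose(-150,.058,.008));arc(-100,2.2)"
```

```text
t 11.55 shift [ 0.031   0.0001 -0.0424] rot [-0.002 -0.005  0.001] F [ 0.2 -0.1 -0.2] q [ 0.19  0.09  2.12 -0.38  0.33  1.58] open 0.45 grip 0.0 loc [-0.0495 -0.0292  0.0605]
[-0.0003, -0.0022, -0.0002, -0.0226, 0.0005, 0.0311]
[-0.0006, -0.0044, -0.0004, -0.0451, 0.0009, 0.0621]
[-0.0008, -0.0066, -0.0005, -0.0677, 0.0014, 0.0932]
[-0.0009, -0.0088, -0.0005, -0.0903, 0.0019, 0.1242]
[-0.0009, -0.0111, -0.0005, -0.1128, 0.0024, 0.1553]
```

Request:
carry_out(
  plan=[
    [[0.008,0,-0.011,0,0,0,0.45],[0.016,0,-0.022,0,0,0,0.45],[0.024,0,-0.033,0,0,0,0.45],[0.031,0,-0.0424,0,0,0,0.45],[0.031,0,-0.0424,0,0,0,0.45]],
  ],
)

```text
time_s: 11.97
eef_pos: [0.5876, 0.1864, 0.0676]
eef_rot: [0.083, 0.922, 0.238, 0.294]
wrist_force: [-0.8, 0.6, -0.0]
opening: 0.449
grasp_force: 0.0
```

Request:
carry_out(
  plan=[
    [[0,0,0,0,0,0,0.2],[0,0,0,0,0,0,0],[0,0,0,0,0,0,0],[0,0,0,0,0,0,0],[0,0,0,0,0,0,0]],
  ],
)

```text
time_s: 12.38
eef_pos: [0.588, 0.1857, 0.0709]
eef_rot: [0.083, 0.921, 0.237, 0.296]
wrist_force: [6.8, -5.3, -7.8]
opening: 0.142
grasp_force: 56.5
```

Request:
carry_out(
  plan=[
    [[-0.0035,-0.0026,-0.0025,-0.0513,0.0011,0.0706,0],[-0.0068,-0.0057,-0.0049,-0.1026,0.0022,0.1412,0],[-0.0099,-0.009,-0.0071,-0.1539,0.0032,0.2118,0],[-0.0128,-0.0127,-0.0091,-0.2052,0.0043,0.2824,0],[-0.0153,-0.0166,-0.0109,-0.2565,0.0054,0.353,0]],
  ],
)

```text
time_s: 12.8
eef_pos: [0.573, 0.1694, 0.0603]
eef_rot: [0.146, 0.847, 0.433, 0.271]
wrist_force: [8.0, -4.8, -8.4]
opening: 0.141
grasp_force: 57.1
```

Request:
carry_out(
  plan=[
    [[-0.0023,-0.0042,-0.0016,-0.0513,0.0011,0.0706,0],[-0.0043,-0.0087,-0.003,-0.1026,0.0022,0.1412,0],[-0.0059,-0.0133,-0.0041,-0.1539,0.0032,0.2118,0],[-0.0073,-0.0181,-0.005,-0.2052,0.0043,0.2823,0],[-0.0083,-0.023,-0.0056,-0.2565,0.0054,0.3529,0]],
  ],
)

```text
time_s: 13.22
eef_pos: [0.5648, 0.1466, 0.0548]
eef_rot: [0.202, 0.734, 0.606, 0.233]
wrist_force: [10.5, -2.5, -10.9]
opening: 0.137
grasp_force: 56.8
```

Request:
carry_out(
  plan=[
    [[-0.0003,-0.0022,-0.0002,-0.0226,0.0005,0.0311,0],[-0.0006,-0.0044,-0.0004,-0.0451,0.0009,0.0621,0],[-0.0008,-0.0066,-0.0005,-0.0677,0.0014,0.0932,0],[-0.0009,-0.0088,-0.0005,-0.0903,0.0019,0.1242,0],[-0.0009,-0.0111,-0.0005,-0.1128,0.0024,0.1553,0]],
  ],
)

```text
time_s: 13.63
eef_pos: [0.5638, 0.1357, 0.0542]
eef_rot: [0.223, 0.673, 0.672, 0.213]
wrist_force: [7.4, -2.1, -8.7]
opening: 0.141
grasp_force: 57.0
```

```bash
python3 -c "
from h import *
rel(*pose(-89,.058,.008));carr()
for nm in('top','scene'):
    c=camera(nm);np.savez(nm+'3.npz',**c)
    P=cloud(c);C=P-O;X=C@ex;Y=C@ey;Z=P[...,2]
    for z0,z1 in((.19,.2),(.2,.21),(.21,.22),(.222,.23)):
        m=(Z>z0)&(Z<z1)&(X<.0)&(X>-.022)&(abs(Y-.073)<.02);print(nm,z0,m.sum(),Y[m].min().round(4),Y[m].max().round(4),Y[m].mean().round(4))
    m=(Z>.189)&(Z<.2)&(X<-.0)&(X>-.025)&(abs(Y+.05)<.02);print('round',Y[m].min(),Y[m].max())
t=dict(np.load('top3.npz'));s=dict(np.load('scene3.npz'))
a=cv2.resize(t['pixels'][140:190,140:220,::-1],(400,250),interpolation=cv2.INTER_CUBIC);b=cv2.resize(s['pixels'][190:270,120:200,::-1],(400,320),interpolation=cv2.INTER_CUBIC)
cv2.imwrite('pics/f3.png',np.vstack([a,b]))
"
```

```text
t 13.6333 shift [-0.0005  0.0008 -0.0019] rot [ 0.004 -0.001 -0.001] F [ 7.4 -2.1 -8.7] q [ 0.06  0.21  2.17 -0.34  0.15  0.38] open 0.14 grip 57.0 loc [ 0.0018 -0.0565  0.0092]
top carriage 0.040490152294043374 0.10288290518171972 0.07168652873788155
scene carriage 0.040643250565232054 0.10431794366545494 0.07248059711534349
top 0.19 42 0.0612 0.0837 0.0678
top 0.2 39 0.0627 0.0819 0.0697
top 0.21 27 0.0645 0.0775 0.0694
top 0.222 10 0.069 0.074 0.0715
round -0.06229364059075486 -0.03950070054587542
scene 0.19 57 0.0615 0.0861 0.0753
scene 0.2 68 0.0632 0.0826 0.0743
scene 0.21 42 0.0667 0.0799 0.0738
scene 0.222 14 0.0697 0.0763 0.0732
round -0.06116680074634466 -0.03843064185717119
```

View pics/f3.png

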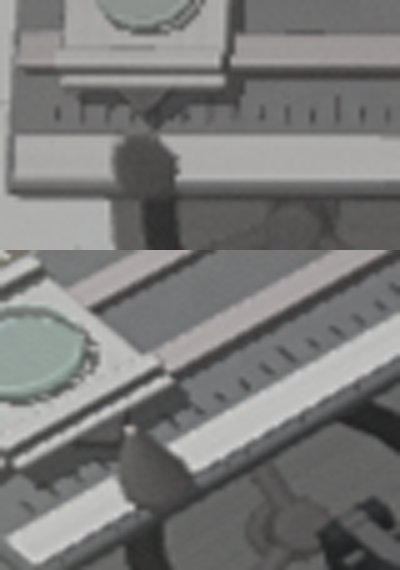

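The crops show the pointer tip at about (150,125) in the top view, just behind the cone at (145,160). I check the pointer itself by depth, since its shadow could mislead.

```bash
python3 -c "
from h import *
for f in('top0','scene0','top3','scene3'):
    c=dict(np.load(f+'.npz'));P=cloud(c);C=P-O;X=C@ex;Y=C@ey;Z=P[...,2];y0=-.004 if '0' in f else .072
    print(f)
    for x in np.arange(0.0,.034,.004):
        m=(Z>.187)&(Z<.21)&(abs(X-x)<.002)&(abs(Y-y0)<.045)
        if m.any():print('  x%.3f'%x,m.sum(),((Y[m].min()-y0)*1e3).round(1),((Y[m].max()-y0)*1e3).round(1),'mid',((Y[m].min()+Y[m].max())*500-y0*1e3).round(1),'z',Z[m].mean().round(4),'grey',c['pixels'][m].mean().round())
"
```

```text
top0
  x0.000 12 -44.9 35.3 mid -4.8 z 0.1906 grey 150.0
  x0.004 3 0.5 27.8 mid 14.1 z 0.1872 grey 149.0
  x0.008 3 -2.9 -0.4 mid -1.6 z 0.1976 grey 61.0
  x0.012 9 -4.4 4.7 mid 0.2 z 0.1987 grey 75.0
  x0.016 21 -8.6 9.0 mid 0.2 z 0.1984 grey 77.0
  x0.020 79 -31.9 29.9 mid -1.0 z 0.1976 grey 109.0
  x0.024 103 -31.6 30.4 mid -0.6 z 0.2022 grey 123.0
  x0.028 64 -40.1 30.6 mid -4.8 z 0.2065 grey 150.0
  x0.032 53 -43.6 44.3 mid 0.4 z 0.2004 grey 136.0
scene0
  x0.000 27 -41.4 43.1 mid 0.8 z 0.1881 grey 180.0
  x0.004 6 -31.8 29.6 mid -1.1 z 0.1874 grey 141.0
  x0.008 9 -2.3 3.4 mid 0.6 z 0.1978 grey 61.0
  x0.012 15 -4.6 5.3 mid 0.4 z 0.1989 grey 77.0
  x0.016 47 -27.8 26.5 mid -0.6 z 0.1988 grey 78.0
  x0.020 113 -31.5 31.8 mid 0.1 z 0.1989 grey 125.0
  x0.024 149 -31.9 31.9 mid -0.0 z 0.2046 grey 115.0
  x0.028 74 -44.4 43.8 mid -0.3 z 0.2035 grey 152.0
  x0.032 52 -44.2 44.7 mid 0.2 z 0.1995 grey 157.0
top3
  x0.000 10 -40.6 35.0 mid -2.8 z 0.1906 grey 154.0
  x0.004 1 19.7 19.7 mid 19.7 z 0.188 grey 161.0
  x0.012 11 -5.6 4.2 mid -0.7 z 0.1976 grey 83.0
  x0.016 18 -9.5 6.2 mid -1.7 z 0.199 grey 86.0
  x0.020 64 -31.3 31.2 mid -0.0 z 0.1986 grey 128.0
  x0.024 105 -32.0 32.0 mid -0.0 z 0.202 grey 123.0
  x0.028 62 -31.9 31.6 mid -0.1 z 0.2072 grey 163.0
  x0.032 55 -44.5 44.2 mid -0.1 z 0.1994 grey 147.0
scene3
  x0.000 21 -40.4 43.4 mid 1.5 z 0.1879 grey 188.0
  x0.004 3 -37.9 20.1 mid -8.9 z 0.1873 grey 186.0
  x0.008 6 -29.2 2.4 mid -13.4 z 0.1966 grey 75.0
  x0.012 19 -4.4 6.7 mid 1.2 z 0.1992 grey 81.0
  x0.016 33 -37.7 25.0 mid -6.3 z 0.1984 grey 81.0
  x0.020 137 -31.0 32.2 mid 0.6 z 0.1988 grey 127.0
  x0.024 162 -31.1 32.2 mid 0.5 z 0.2045 grey 122.0
  x0.028 83 -44.0 42.8 mid -0.6 z 0.2047 grey 165.0
  x0.032 57 -44.9 44.9 mid -0.0 z 0.1988 grey 165.0
```

The pointer is at the carriage's middle, about 0.8 mm short of the tag. I turn 2° more, settle, release and back off.

Request:
carry_out(
  plan=[
    [[0,-0.001,0,-0.0103,0.0002,0.0141,0],[0,-0.002,0,-0.0205,0.0004,0.0282,0],[0,-0.002,0,-0.0205,0.0004,0.0282,0],[0,-0.002,0,-0.0205,0.0004,0.0282,0],[0,-0.002,0,-0.0205,0.0004,0.0282,0]],
  ],
)

```text
time_s: 14.25
eef_pos: [0.5638, 0.1336, 0.0543]
eef_rot: [0.227, 0.662, 0.683, 0.209]
wrist_force: [8.7, -3.1, -8.3]
opening: 0.143
grasp_force: 56.9
```

Request:
carry_out(
  plan=[
    [[0,0,0,0,0,0,0],[0,0,0,0,0,0,0],[0,0,0,0,0,0,0.4],[0,0,0,0,0,0,0.4],[0,0,0,0,0,0,0.4]],
  ],
)

```text
time_s: 14.67
eef_pos: [0.5635, 0.1343, 0.0544]
eef_rot: [0.227, 0.661, 0.684, 0.209]
wrist_force: [0.6, 0.9, 1.0]
opening: 0.398
grasp_force: 0.0
```

Request:
carry_out(
  plan=[
    [[-0.01,0,0.014,0,0,0,0.4],[-0.02,0,0.028,0,0,0,0.4],[-0.035,0,0.048,0,0,0,0.4],[-0.05,0,0.069,0,0,0,0.4],[-0.065,0,0.089,0,0,0,0.4]],
  ],
)

```text
time_s: 15.08
eef_pos: [0.4974, 0.1344, 0.1436]
eef_rot: [0.227, 0.661, 0.684, 0.209]
wrist_force: [0.5, -0.1, -1.0]
opening: 0.402
grasp_force: 0.0
```

```bash
python3 - <<'E'
from h import *
carr()
for nm in('top','scene'):
    c=camera(nm);P=cloud(c).reshape(-1,3);d=P-hub;A=np.c_[-d@ey,d@sl,d@n+.022]
    for h0,h1 in((.068,.076),(.045,.066),(.034,.044)):
        q=A[(A[:,2]>h0)&(A[:,2]<h1)&(A[:,0]>.06)&(A[:,0]<.13)&(A[:,1]>-.055)&(A[:,1]<0)]
        if len(q):print(nm,h0,len(q),q.min(0).round(4),q.max(0).round(4),np.median(q,0).round(4))
# push pose: finger pair shut or pinch, y along console y
R=Ro.from_matrix(np.c_[np.cross(ey,-n),ey,-n]);rel(wld(.1,-.03,.12),R)
R=Ro.from_matrix(np.c_[np.cross(-ey,-n),-ey,-n]);rel(wld(.1,-.03,.12),R)
c=camera('wrist');cv2.imwrite('pics/w4.png',c['pixels'][:,:,::-1])
E
```

```text
top carriage 0.04062307556348987 0.1041749660647951 0.07239902081414248
scene carriage 0.04189438582776424 0.1048997455943721 0.07339706571106816
top 0.068 92 [ 0.1087 -0.0414  0.068 ] [ 0.1235 -0.0134  0.0742] [ 0.1154 -0.0267  0.0706]
top 0.045 46 [ 0.1063 -0.0337  0.0454] [ 0.1234 -0.013   0.0658] [ 0.1149 -0.0149  0.0611]
top 0.034 178 [ 0.0791 -0.042   0.0343] [ 0.1234 -0.0129  0.044 ] [ 0.0928 -0.0255  0.0401]
scene 0.068 130 [ 0.1058 -0.0436  0.068 ] [ 0.1236 -0.0139  0.0757] [ 0.1145 -0.0285  0.072 ]
scene 0.045 67 [ 0.0788 -0.0432  0.0451] [ 0.1201 -0.0136  0.0658] [ 0.1075 -0.0238  0.0538]
scene 0.034 227 [ 0.078  -0.0436  0.0363] [ 0.1189 -0.0136  0.044 ] [ 0.093  -0.0284  0.0419]
t 15.2833 shift [ 0.0191 -0.096   0.0155] rot [-0.89   0.021  1.226] F [ 0.   0.6 -0.6] q [ 0.07 -0.17  2.29 -0.14  0.39  0.14] open 0.39 grip 0.0 loc [ 0.0044 -0.0562  0.1199]
t 15.2833 shift [ 0.0191 -0.096   0.0155] rot [ 0.958 -0.021 -1.314] F [ 0.   0.6 -0.6] q [ 0.07 -0.17  2.29 -0.14  0.39  0.14] open 0.39 grip 0.0 loc [ 0.0044 -0.0562  0.1199]
```

View pics/w4.png

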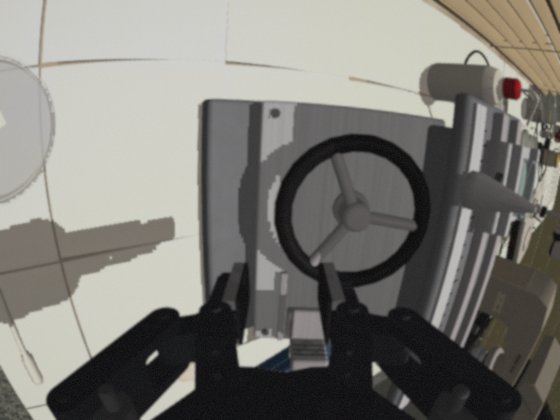

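The wrist view shows the wheel free, the shoe's plate at (308,325) and its arm pointing left. The pointer now reads within about 0.3 mm of the tag in both cameras. Next I swing the hand over the plate, with its closing line along y.

Request:
carry_out(
  plan=[
    [[0.001,-0.007,0.001,-0.06,0.001,0.082,0.6],[0.003,-0.014,0.002,-0.12,0.003,0.164,0.6],[0.004,-0.021,0.003,-0.18,0.004,0.246,0.6],[0.005,-0.028,0.004,-0.24,0.006,0.328,0.6],[0.006,-0.037,0.005,-0.297,0.007,0.409,0.6]],
  ],
)

```text
time_s: 15.75
eef_pos: [0.5041, 0.0968, 0.146]
eef_rot: [0.271, 0.467, 0.829, 0.144]
wrist_force: [-0.5, 0.3, -0.0]
opening: 0.599
grasp_force: 0.0
```

Request:
carry_out(
  plan=[
    [[0.001,-0.007,0.001,-0.06,0.001,0.082,0.6],[0.003,-0.014,0.002,-0.12,0.003,0.164,0.6],[0.004,-0.021,0.003,-0.18,0.004,0.246,0.6],[0.005,-0.028,0.004,-0.24,0.006,0.328,0.6],[0.006,-0.037,0.005,-0.297,0.007,0.409,0.6]],
  ],
)

```text
time_s: 16.17
eef_pos: [0.51, 0.0598, 0.1509]
eef_rot: [0.299, 0.245, 0.919, 0.071]
wrist_force: [-0.5, 0.1, 0.0]
opening: 0.6
grasp_force: 0.0
```

Request:
carry_out(
  plan=[
    [[0.001,-0.007,0.001,-0.06,0.001,0.082,0.6],[0.003,-0.014,0.002,-0.12,0.003,0.164,0.6],[0.004,-0.021,0.003,-0.18,0.004,0.246,0.6],[0.005,-0.028,0.004,-0.24,0.006,0.328,0.6],[0.006,-0.037,0.005,-0.297,0.007,0.409,0.6]],
  ],
)

```text
time_s: 16.58
eef_pos: [0.516, 0.0228, 0.1559]
eef_rot: [0.308, 0.008, 0.951, -0.005]
wrist_force: [0.2, 0.6, 0.0]
opening: 0.602
grasp_force: 0.0
```

```bash
python3 - <<'E'
from h import *
R=Ro.from_matrix(np.c_[np.cross(ey,-n),ey,-n]);rel(wld(.1155,-.0285,.05),R);rel(wld(.1155,-.0285,.12),R)
E
```

```text
t 16.5833 shift [ 0.044  -0.0008 -0.0522] rot [ 0.006 -0.003 -0.003] F [0.2 0.6 0. ] q [-0.28 -0.23  2.31  0.33  0.47 -2.08] open 0.6 grip 0.0 loc [ 0.1156 -0.0334  0.1182]
t 16.5833 shift [0.0029 0.0001 0.0044] rot [ 0.006 -0.003 -0.003] F [0.2 0.6 0. ] q [-0.28 -0.23  2.31  0.33  0.47 -2.08] open 0.6 grip 0.0 loc [ 0.1156 -0.0334  0.1182]
```

Request:
carry_out(
  plan=[
    [[0.011,0,-0.01,0.006,-0.003,-0.003,0.6],[0.022,0,-0.024,0.006,-0.003,-0.003,0.6],[0.033,-0.001,-0.038,0.006,-0.003,-0.003,0.6],[0.044,-0.001,-0.052,0.006,-0.003,-0.003,0.6],[0.044,-0.001,-0.052,0.006,-0.003,-0.003,0.6]],
  ],
)

```text
time_s: 17.0
eef_pos: [0.5596, 0.0219, 0.1011]
eef_rot: [0.307, 0.013, 0.952, -0.002]
wrist_force: [-0.5, -0.3, 0.3]
opening: 0.602
grasp_force: 0.0
```

Request:
carry_out(
  plan=[
    [[0,0,0,0,0,0,0.4],[0,0,0,0,0,0,0.2],[0,0,0,0,0,0,0.1],[0,0,0,0,0,0,0.1],[0,0,0,0,0,0,0.1]],
  ],
)

```text
time_s: 17.42
eef_pos: [0.5601, 0.0221, 0.1062]
eef_rot: [0.311, 0.012, 0.95, -0.003]
wrist_force: [-1.3, -1.4, -0.6]
opening: 0.172
grasp_force: 58.7
```

```bash
python3 - <<'E'
from h import *
R=Ro.from_matrix(np.c_[np.cross(ey,-n),ey,-n]);rel(wld(.1155-.03,-.0285,.05),R);carr()
E
```

```text
t 17.4167 shift [ 0.0006  0.0299 -0.0025] rot [-0.003  0.003  0.004] F [-1.3 -1.4 -0.6] q [-0.25  0.01  2.23  0.46  0.31 -2.2 ] open 0.17 grip 58.7 loc [ 0.1154 -0.027   0.052 ]
top carriage 0.04081674848882036 0.10422594202394285 0.0725213452563816
scene carriage 0.041890458784074235 0.10486853956099892 0.07337949917253658
```

Gripped. I slide it left about 31 mm along the console's y.

Request:
carry_out(
  plan=[
    [[0,0.006,0,0,0,0,0.1],[0,0.013,0,0,0,0,0.1],[0,0.02,0,0,0,0,0.1],[0.001,0.026,0,0,0,0,0.1],[0.001,0.03,0,0,0,0,0.1]],
  ],
)

```text
time_s: 17.93
eef_pos: [0.5612, 0.05, 0.1062]
eef_rot: [0.311, 0.012, 0.95, -0.005]
wrist_force: [-28.9, -50.1, 14.5]
opening: 0.174
grasp_force: 63.7
```

Request:
carry_out(
  plan=[
    [[0,0.0005,0,0,0,0,0.1],[0,0.001,0,0,0,0,0.1],[0,0.001,0,0,0,0,0.1],[0,0.001,0,0,0,0,0.1],[0,0.001,0,0,0,0,0.1]],
  ],
)

```text
time_s: 18.35
eef_pos: [0.561, 0.0495, 0.1062]
eef_rot: [0.311, 0.013, 0.95, -0.005]
wrist_force: [-20.6, -28.8, 13.0]
opening: 0.171
grasp_force: 62.8
```

```bash
python3 - <<'E'
from h import *
R=Ro.from_matrix(np.c_[np.cross(ey,-n),ey,-n]);rel(wld(.1155-.03,-.0285,.05),R);carr()
E
```

```text
t 18.35 shift [-0.0003  0.0025 -0.0025] rot [0.001 0.004 0.007] F [-20.6 -28.8  13. ] q [-0.17  0.02  2.22  0.31  0.28 -1.98] open 0.17 grip 62.8 loc [ 0.088  -0.0267  0.0518]
top carriage 0.040945311246671806 0.10375844277701393 0.07235187701184287
scene carriage 0.041762512504498375 0.10489565090394089 0.07332908170421963
```

Force rises after about 27.5 mm, so it is probably at the stop. I relax, release, back off and measure the plate.

Request:
carry_out(
  plan=[
    [[0,-0.002,0,0,0,0,0.1],[0,-0.003,0,0,0,0,0.3],[0,-0.003,0,0,0,0,0.5],[0,-0.003,0,0,0,0,0.5],[0,-0.003,0,0,0,0,0.5]],
  ],
)

```text
time_s: 18.87
eef_pos: [0.5618, 0.0504, 0.1063]
eef_rot: [0.311, 0.012, 0.95, -0.002]
wrist_force: [0.5, -0.2, -0.6]
opening: 0.5
grasp_force: 0.0
```

Request:
carry_out(
  plan=[
    [[-0.01,0,0.014,0,0,0,0.5],[-0.02,0,0.028,0,0,0,0.5],[-0.035,0,0.048,0,0,0,0.5],[-0.05,0,0.069,0,0,0,0.5],[-0.065,0,0.089,0,0,0,0.5]],
  ],
)

```text
time_s: 19.28
eef_pos: [0.4956, 0.0506, 0.1955]
eef_rot: [0.31, 0.012, 0.951, -0.002]
wrist_force: [1.0, -0.3, 0.3]
opening: 0.503
grasp_force: 0.0
```

```bash
python3 - <<'E'
from h import *
carr()
for nm in('top','scene'):
    c=camera(nm);P=cloud(c).reshape(-1,3);d=P-hub;A=np.c_[-d@ey,d@sl,d@n+.022]
    for h0,h1 in((.068,.076),(.034,.044)):
        q=A[(A[:,2]>h0)&(A[:,2]<h1)&(A[:,0]>.03)&(A[:,0]<.13)&(A[:,1]>-.055)&(A[:,1]<0)]
        if len(q):print(nm,h0,len(q),q.min(0).round(4),q.max(0).round(4),np.median(q,0).round(4))
c=camera('top');cv2.imwrite('pics/t5.png',cv2.resize(c['pixels'][95:245,130:290,::-1],None,fx=4,fy=4,interpolation=cv2.INTER_CUBIC))
R=Ro.from_matrix(np.c_[np.cross(ey,-n),ey,-n]);rel(wld(.0835,-.0285,.05),R)
E
```

```text
top carriage 0.04058351345381808 0.1037690456125158 0.07217627953316694
scene carriage 0.041888606651331484 0.10489168684821742 0.07339014674977445
top 0.068 84 [ 0.0803 -0.0417  0.068 ] [ 0.0954 -0.0135  0.0749] [ 0.0885 -0.0271  0.0705]
top 0.034 176 [ 0.0517 -0.0419  0.0342] [ 0.0961 -0.0125  0.044 ] [ 0.0657 -0.0262  0.0406]
scene 0.068 100 [ 0.0788 -0.0368  0.068 ] [ 0.0958 -0.0137  0.0754] [ 0.0854 -0.0236  0.0718]
scene 0.034 217 [ 0.0508 -0.0441  0.0348] [ 0.0928 -0.0133  0.044 ] [ 0.0662 -0.0279  0.0418]
t 19.5333 shift [ 0.0642  0.0037 -0.0909] rot [-0.003  0.003  0.004] F [ 0.1  1.  -1. ] q [-0.21 -0.36  2.32  0.21  0.58 -1.9 ] open 0.5 grip 0.0 loc [ 0.0885 -0.0269  0.1612]
```

View pics/t5.png

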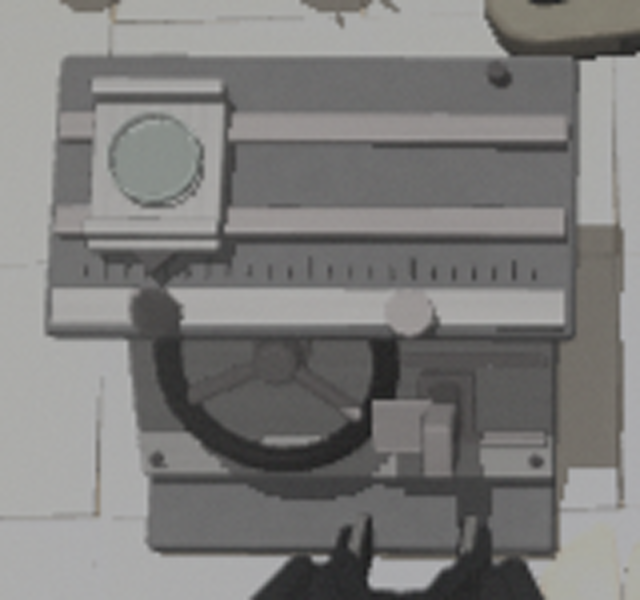

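The top view shows the pointer tip (158,282) on the cone (157,310), and the shoe's arm reaching over the rim at (390,425). The shoe travelled about 27.8 mm by camera, above 26 but perhaps not quite fully home. I'll push again with shut fingers from the right to confirm the stop.

```bash
python3 - <<'E'
from h import *
R=Ro.from_matrix(np.c_[np.cross(ey,-n),ey,-n]);rel(wld(.123,-.0285,.1),R);print((-.055*n).round(4))
E
```

```text
t 19.5333 shift [ 0.0339 -0.0352 -0.0505] rot [-0.003  0.003  0.004] F [ 0.1  1.  -1. ] q [-0.21 -0.36  2.32  0.21  0.58 -1.9 ] open 0.5 grip 0.0 loc [ 0.0885 -0.0269  0.1612]
[ 0.0323 -0.0007 -0.0445]
```

Request:
carry_out(
  plan=[
    [[0,-0.012,0,0,0,0,0],[0,-0.024,0,0,0,0,0],[0,-0.035,0,0,0,0,0],[0.017,-0.035,-0.025,-0.003,0.003,0.004,0],[0.034,-0.035,-0.05,-0.003,0.003,0.004,0]],
  ],
)

```text
time_s: 19.95
eef_pos: [0.5323, 0.0138, 0.1456]
eef_rot: [0.311, 0.011, 0.95, -0.005]
wrist_force: [1.1, 0.3, -0.2]
opening: -0.001
grasp_force: 0.0
```

Request:
carry_out(
  plan=[
    [[0.008,0,-0.011,0,0,0,0],[0.016,0,-0.022,0,0,0,0],[0.024,0,-0.033,0,0,0,0],[0.032,-0.001,-0.0445,0,0,0,0],[0.032,-0.001,-0.0445,0,0,0,0]],
  ],
)

```text
time_s: 20.37
eef_pos: [0.5613, 0.0144, 0.0957]
eef_rot: [0.306, 0.01, 0.952, -0.003]
wrist_force: [-0.1, -0.4, 0.6]
opening: -0.001
grasp_force: 0.0
```

Request:
carry_out(
  plan=[
    [[0,0.002,0,0,0,0,0],[0,0.004,0,0,0,0,0],[0,0.006,0,0,0,0,0],[0,0.008,0,0,0,0,0],[0,0.01,0,0,0,0,0]],
  ],
)

```text
time_s: 20.78
eef_pos: [0.5626, 0.0244, 0.1011]
eef_rot: [0.31, 0.01, 0.951, -0.003]
wrist_force: [0.1, -0.0, 0.0]
opening: -0.002
grasp_force: 0.0
```

```bash
python3 - <<'E'
from h import *
R=Ro.from_matrix(np.c_[np.cross(ey,-n),ey,-n]);rel(wld(.11,-.0285,.045),R)
E
```

```text
t 20.7833 shift [ 0.0005  0.003  -0.0015] rot [ 0.001  0.001 -0.   ] F [ 0.1 -0.   0. ] q [-0.24  0.03  2.23  0.46  0.29 -2.2 ] open -0.0 grip 0.0 loc [ 0.113  -0.028   0.0465]
```

Request:
carry_out(
  plan=[
    [[0,0.001,0,0,0,0,0],[0,0.002,0,0,0,0,0],[0,0.003,0,0,0,0,0],[0,0.004,0,0,0,0,0],[0,0.004,0,0,0,0,0]],
  ],
)

```text
time_s: 21.2
eef_pos: [0.5627, 0.0272, 0.1008]
eef_rot: [0.31, 0.01, 0.951, -0.004]
wrist_force: [-5.4, -7.3, 3.8]
opening: -0.002
grasp_force: 3.7
```

Request:
carry_out(
  plan=[
    [[0,0.0005,0,0,0,0,0],[0,0.001,0,0,0,0,0],[0,0.0015,0,0,0,0,0],[0,0.002,0,0,0,0,0],[0,0.002,0,0,0,0,0]],
  ],
)

```text
time_s: 21.62
eef_pos: [0.5628, 0.0275, 0.1008]
eef_rot: [0.31, 0.011, 0.951, -0.005]
wrist_force: [-10.2, -16.7, 5.7]
opening: -0.0
grasp_force: 9.0
```

It resists 17 N with no movement, so the shoe is on its stop. I back off and check once more.

Request:
carry_out(
  plan=[
    [[0,-0.004,0,0,0,0,0],[0,-0.008,0,0,0,0,0],[-0.012,-0.01,0.016,0,0,0,0],[-0.027,-0.01,0.037,0,0,0,0],[-0.042,-0.01,0.058,0,0,0,0]],
  ],
)

```text
time_s: 22.03
eef_pos: [0.5192, 0.02, 0.1579]
eef_rot: [0.308, 0.01, 0.951, -0.003]
wrist_force: [1.0, 0.4, 1.0]
opening: 0.001
grasp_force: 0.0
```

Request:
carry_out(
  plan=[
    [[-0.015,0,0.02,0,0,0,0],[-0.03,0,0.04,0,0,0,0],[-0.04,0,0.055,0,0,0,0],[-0.04,0,0.055,0,0,0,0],[-0.04,0,0.055,0,0,0,0]],
  ],
)

```text
time_s: 22.45
eef_pos: [0.481, 0.0198, 0.2147]
eef_rot: [0.311, 0.01, 0.95, -0.004]
wrist_force: [-0.1, 0.2, -0.6]
opening: -0.001
grasp_force: 0.0
```

```bash
python3 - <<'E'
from h import *
carr()
for nm in('top','scene'):
    c=camera(nm);P=cloud(c).reshape(-1,3);d=P-hub;A=np.c_[-d@ey,d@sl,d@n+.022]
    for h0,h1 in((.068,.076),(.034,.044)):
        q=A[(A[:,2]>h0)&(A[:,2]<h1)&(A[:,0]>.03)&(A[:,0]<.13)&(A[:,1]>-.055)&(A[:,1]<0)]
        if len(q):print(nm,h0,len(q),q.min(0).round(4),q.max(0).round(4))
rel(hub,Ro.identity())
E
```

```text
top carriage 0.04102764232514808 0.10392541626627361 0.07247652929571084
scene carriage 0.04158353768772203 0.10477206108464285 0.07317779938618243
top 0.068 90 [ 0.0805 -0.0418  0.0683] [ 0.0953 -0.0136  0.0742]
top 0.034 174 [ 0.0513 -0.0427  0.0344] [ 0.096  -0.0126  0.0439]
scene 0.068 133 [ 0.0789 -0.0434  0.0682] [ 0.096  -0.0135  0.0758]
scene 0.034 205 [ 0.0506 -0.0439  0.0359] [ 0.0918 -0.0135  0.044 ]
t 22.65 shift [ 0.1219  0.1163 -0.114 ] rot [-0.026 -2.515  0.008] F [ 0.1 -0.2 -0. ] q [-0.33 -0.46  2.34  0.29  0.68 -2.05] open 0.0 grip 0.0 loc [ 0.1189 -0.0296  0.1845]
```

```bash
python3 -c "
from h import *
print(hand_in())"
```

```text
the job is handed in; nothing more can be done
None
```

I handed in the job: three grips on the handwheel brought the pointer to within about 0.5 mm of the pointed tag by camera. The locking shoe is hard against its stop, though I measured only about 28 mm of its 30 mm travel (26 needed).

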